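# Load the thick roller into the rail carrier and push it round the bend

## Robot

A 6-joint arm with a two-finger parallel gripper is mounted at the origin on a cart in front of the work surface, level with it; the furniture and walls round the work are solid. World frame = base frame: x ahead of the robot, y to its left, z up, the work surface at z = 0. Lengths are in mm, angles in rad, forces in N, time in s.
With the tool pointing down it reaches from about 325 to 875 mm from the base axis. Payload 4.4 kg.
Tool frame: the origin (TCP) lies on the centre line of the jaws, within the pads' length; the fingertips stand ahead of it and the grasp point (between the pads) lies 6 mm ahead of it (ctrl.tcp_to_tips is the z of the fingertips in the tool frame, in mm); z points along the fingers, y is the line along which they close (so a half turn about z gives the same grasp; the last joint's range is limited). The gripper opens to 85 mm and grips with 20 to 120 N. Pads are 22 mm wide; open, the fingers measure 114 mm over their backs; the gripper's body (76 mm by 85 mm) begins 54 mm behind the grasp point. The pads swing forward as they close: fully open they stand 13 mm farther back than shut.
Start: joints at [-1.266, 0.207, 1.542, -0, 1.393, -0.15], TCP at [252.576, -516.559, 256.282] pointing down, gripper open.
Joint ranges: [-2.73, 2.73], [-0.86, 2.22], [0.23, 2.46], [-1.11, 4.25], [0.08, 2.63], [-2.82, 2.82]. Speed limits (rad/s): [2.79, 2.79, 3.14, 3.14, 3.14, 3.14].

## Interface

Orientations are given as a 3x3 rotation matrix whose columns are the frame's x, y, z axes.
In Python, from plant import ctrl, sensors, optics gives the robot as it stands. Calls block until the motion is done:
- ctrl.move_ptp(position, orientation): joint-space move of the TCP to a pose.
- ctrl.move_l(position, rot=None, vel=150, threshold=None): straight line of the TCP; rot=None keeps the orientation; vel is the mean speed in mm/s. With threshold (N) it stops when the force on the tool has changed by that much, and returns True; else False.
- ctrl.set_joints(angles): joint-space move.
- ctrl.gripper_to(opening, force=None): finger opening in mm; force is the grip in N (None keeps the last); returns when the fingers have stopped.
- ctrl.hold(seconds).
- ctrl.solve_ik(position, orientation): joint angles nearest the present ones, or None.
- sensors.read_state(): the state.
- optics.grab_frame(name): name is "side" or "top"; returns (picture, depth): 400x640x3 uint8, red, green, blue; 400x640 float32, mm along the optical axis (not along the pixel's ray), 0 where there is no reading.
- optics.camera_params(name): a dict with "mtx" (3x3 intrinsics, pixels), "R" (3x3) and "t" (3): a world point X has camera coordinates R X + t. Camera axes: x right, y down, z forward; pixel columns grow to the right and rows downward; lengths in mm; the calibration is good to about 2 mm. A picture is of the moment at which its call begins. camera_params takes no time and is no camera call.
A pose or a line that the arm cannot do raises ctrl.MotionError and nothing moves.
- ctrl.finish_job(): hands the job in; it is judged then, once.
The state is a dict: "t": time; "q": joint angles; "qvel": joint speeds; "tau": joint torques, N m; "eef_pos": TCP position; "eef_rot": TCP orientation; "force": force on the tool from outside, world axes, zero at the start; "wrist_torque": the same for the moment, N m; "grip_width": finger opening in mm; "grasp_force": force on a finger pad.
Only numpy, scipy, OpenCV 4.12 (cv2) and the standard library are available. Lean on these libraries where they do the work, as an engineer would, in place of code of your own. Each camera call takes 0.05 s, during which the arm holds its last target. There are 200 camera calls.

## Task

Take the thicker of the two small rolling pins out of its cradle on the rest without letting it fall, and lay it crosswise in both saddles of the carrier on the rail, centred, while the stop bar is still in. Then push the stop bar's knob fully out of the way and, keeping the carrier down on the rail, push it along and round the bend until its nose is fully home against the buffer, with the rolling pin still lying in its saddles. Leave the thinner pin in its cradle and do not disturb the spice jar or the tart dish; leave the stop bar out.

Things in the scene. Friction and masses are not known exactly. Their poses are not given: they have to be found in the camera images.
- thick_roller: Thicker wooden rolling pin: barrel 38 mm across, 110 long, a 15 mm end knob (17 across) at each end, 140 overall, about 0.11 kg. Origin mid-axis; x along the pin (y, z turn as it rolls). It lies level, axis 68 mm above the worktop, in two V saddles of the rest that touch it 42 mm either side of its middle; between them it is free to be gripped from above.
- thin_roller: Thinner rolling pin, same shape and length but 24 mm across, in the other cradle of the rest, parallel to the thick one and 110 mm from it (either can lie in either cradle). It stays there. Origin mid-axis, x along the pin.
- rest: Fixed steel rest with two cradles, base plate 140 x 210 x 6 mm, origin at its underside's centre. The pins lie along its x at y = +55 and -55 mm. Each cradle is two open V saddles (8 mm wide, 33 across, 11 deep, sides at 35 degrees, bottom of the V 45 mm above the worktop) on upright webs at x = +42 and -42 mm.
- track: Fixed rail: dark steel base 5 mm thick, walls 18 mm higher, open-topped channel 70 mm wide inside. Origin on the worktop, z up. Middle line in its frame (mm): leg 1 on x = 0 from the open rear end y = -88 to y = 135; quarter bend of radius 110 about (110, 135) towards +x; leg 2 on y = 245 from x = 110 to a rubber buffer at x = 242. The worktop behind the rear end is free.
- carrier: Loose grey sled, 0.5 kg, in leg 1: two round shoes 64 mm across, 22 high, at y = +30 and -30 (124 long); a cross bar 104 x 22 mm, top at z = 28, carries V saddles (like the rest's) at x = +42 and -42, bottom of the V at z = 36. Origin: underside centre, 5 mm above the worktop; +y = nose, along the rail. A thick roller in the saddles lies along x, axis at z = 59. It turns with the rail.
- stop (a joint): Stop bar, m: 0 = in, across the channel ahead of the carrier; 0.052 = fully out, channel clear (over 0.044 counts as out). Slides along the track's +x, resists with about 2 N, stays where it is left. Starts at 0 to 0.008.
- stop_knob (a point): Top centre of the stop bar's upright black knob, 18 mm across, 26 tall, top 44 mm above the worktop. It stands beside leg 1 on the track's +x side, at y = 115 mm and x = 75 mm plus the joint's value in the track's frame. Push it from the channel side, along the track's +x.
- bend (a point): Point on the channel floor (5 mm above the worktop), on the middle line half way round the bend.
- home (a point): Point on the channel floor where the carrier's origin is when its nose touches the buffer: on leg 2, 62 mm before the buffer.
- spice_jar: Loose spice jar, 47 mm across, 97 tall, standing inside the angle of the track; origin at its underside. Leave alone.
- tart_dish: Loose small tart dish, 83 mm wide, 33 high; origin at its underside. Leave alone.

How it is judged (in metres and radians):
On the way, in this order (a step that is already met when the one before it is completed fails the run):
1. the thick rolling pin lies released in both saddles of the carrier, the stop bar still in (z of thick_roller in the frame of carrier between 0.0552 and 0.0642 m and y of thick_roller in the frame of carrier between -0.005 and 0.005 m and x of thick_roller in the frame of carrier between -0.015 and 0.015 m and angle between the x axis of thick_roller and the x axis of carrier, either way round below 0.1 rad and contact force between the fingers and thick_roller below 0.1 N and value of joint stop below 0.02 m), for 0.2 s.
2. the stop bar is out, the pin still in the saddles (z of thick_roller in the frame of carrier between 0.0552 and 0.0642 m and y of thick_roller in the frame of carrier between -0.005 and 0.005 m and x of thick_roller in the frame of carrier between -0.015 and 0.015 m and angle between the x axis of thick_roller and the x axis of carrier, either way round below 0.1 rad and value of joint stop above 0.044 m), for 0.1 s.
3. the carrier is in the bend with the pin in its saddles (z of thick_roller in the frame of carrier between 0.0552 and 0.0642 m and y of thick_roller in the frame of carrier between -0.005 and 0.005 m and x of thick_roller in the frame of carrier between -0.015 and 0.015 m and angle between the x axis of thick_roller and the x axis of carrier, either way round below 0.1 rad and horizontal distance between carrier and bend below 0.045 m), for 0.05 s.
At the end, for the whole second after the job is handed in: The carrier stands on the rail with its nose against the buffer (within 7 mm of home), at rest; the thick rolling pin lies in both its saddles, released (within 15 mm of centred along its axis, 5 mm across); the stop bar is out (over 44 mm); the thinner pin is within 15 mm of where it lay (all of step 2 and contact force between the fingers and thick_roller below 0.1 N and horizontal distance between carrier and home below 0.007 m and height (world z) of carrier below 0.01 m and linear speed of carrier below 0.01 m/s and linear speed of thick_roller below 0.02 m/s and distance of thin_roller from where it was at the start of the episode below 0.015 m); the robot touches nothing.
It fails at once if the thick rolling pin falls: its axis comes below 40 mm over the worktop (height (world z) of thick_roller below 0.04 m).
It fails at once if the carrier is lifted off the rail (more than 12 mm) or tipped (more than 0.25 rad) (height (world z) of carrier above 0.017 m or angle between carrier's own z axis and vertical above 0.25 rad).
It fails at once if the thinner pin is moved by more than 15 mm (distance of thin_roller from where it was at the start of the episode above 0.015 m).
It fails at once if the spice jar or the tart dish is moved by more than 20 mm (distance of any of spice_jar, tart_dish from where it was at the start of the episode above 0.02 m).
It also fails if it takes over 67 s, if anything falls off the work surface, if the arm or the gripper's body presses on something with over 40 N, if the wrist force passes 120 N, or if a joint passes its speed limit or range.

## Working session

There is one attempt and no reset: what is moved stays moved. The work goes in short steps, each a Python script; the robot and the scene stay as the last script left them, time stands still between calls to the robot, and variables do not carry over. Pictures are saved under pics/ and viewed, at most 11 in all, crops included, and the job is handed in when it is done.

```bash
ls; mkdir -p pics; python3 - <<'E'
from plant import ctrl,sensors,optics
import cv2,numpy as np
for n in("top","side"):
    im,d=optics.grab_frame(n); cv2.imwrite(f"pics/{n}0.png",im[:,:,::-1]); np.save(f"{n}0.npy",d)
    p=optics.camera_params(n); print(n,p["mtx"],p["R"],p["t"])
print(sensors.read_state()["t"],ctrl.tcp_to_tips)
E
```

```text
pics
top [[367.94338519   0.         320.6960289 ]
 [  0.         367.94338519 203.83346458]
 [  0.           0.           1.        ]] [[ 0.02235249 -0.99920559  0.03299319]
 [-0.99206739 -0.02625207 -0.12293547]
 [ 0.12370395 -0.02998355 -0.99186608]] [ -29.4300152   609.75762521 1037.11885865]
side [[498.76345496   0.         323.75049912]
 [  0.         498.76345496 199.88313789]
 [  0.           0.           1.        ]] [[ 0.99702374 -0.07638098 -0.01046974]
 [-0.0480223  -0.50904969 -0.85939646]
 [ 0.06031192  0.85734145 -0.51120262]] [-598.36516094   98.07271777 1498.01038202]
0.1 25.0
```

View pics/top0.png

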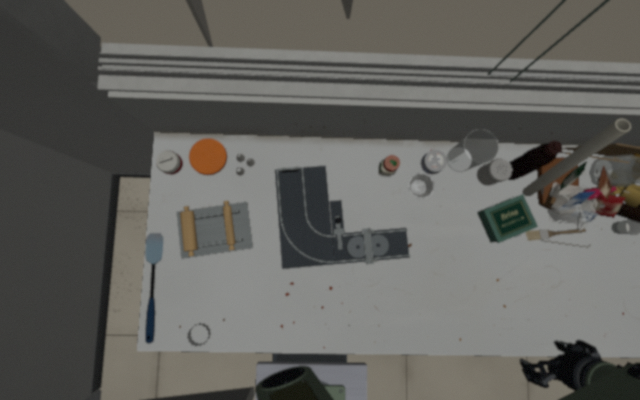

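View pics/side0.png

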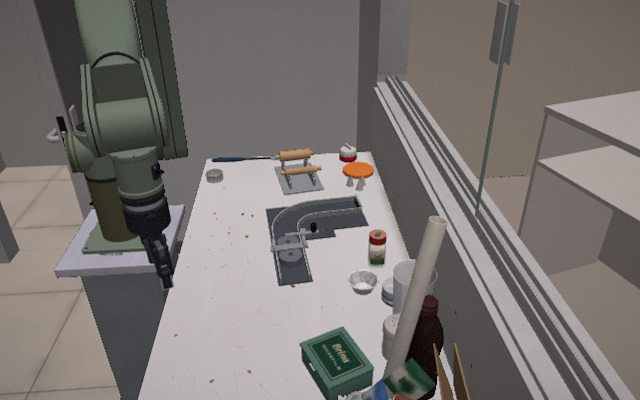

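The top view shows leg 1 running leftwards (world +y) from (408,245), the bend at bottom left, and leg 2 running up (world +x) to about (315,168). The carrier is at (368,245), the knob near (338,222), the thick pin at (188,230) and the thin pin at (229,225). The jar is at (390,165) and the dish at (420,185).

```bash
python3 - <<'E'
import cv2
im=cv2.imread("pics/top0.png")
cv2.imwrite("pics/c1.png",cv2.resize(im[155:280,265:425],None,fx=4.7,fy=4.7,interpolation=cv2.INTER_CUBIC))
cv2.imwrite("pics/c2.png",cv2.resize(im[190:270,170:265],None,fx=7,fy=7,interpolation=cv2.INTER_CUBIC))
E
```

```text
(no output)
```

View pics/c1.png

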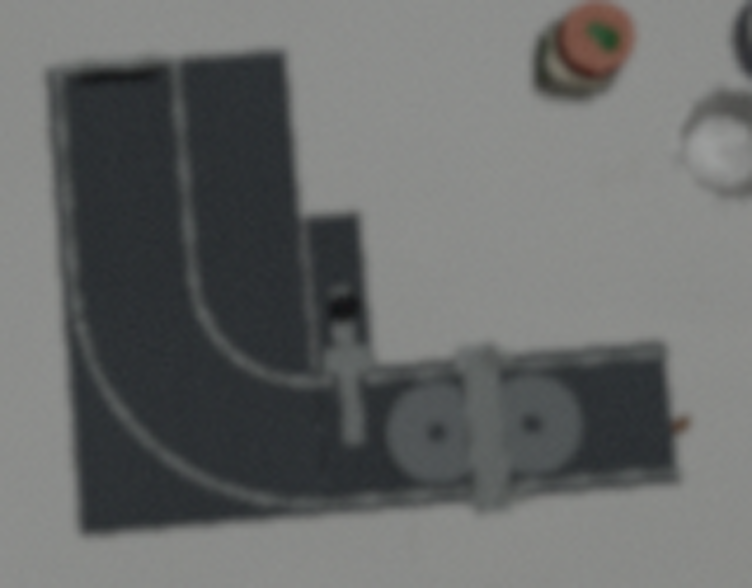

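View pics/c2.png

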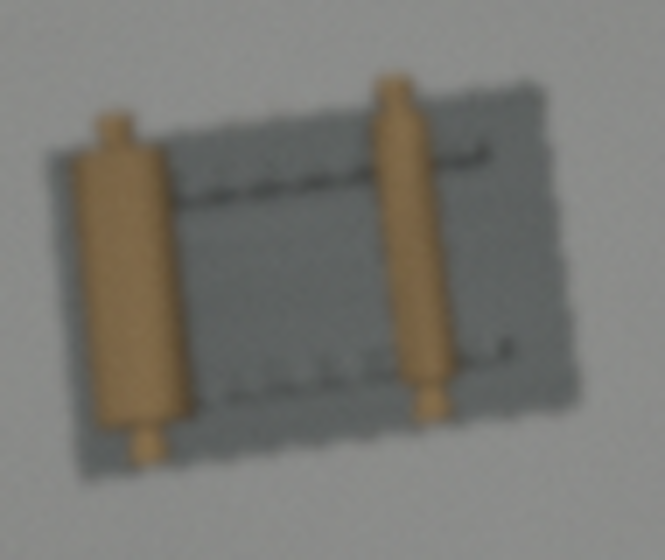

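The crops give c1 and c2 positions for the wall tops, shoe centre dots (436,432) and (533,424), knob top (344,303), and both pins' end knobs. I'll fit the poses from these.

```bash
cat > h.py <<'E'
import numpy as np,cv2,json
from scipy.optimize import least_squares
from plant import ctrl,sensors,optics
P=optics.camera_params("top");K,R,t=P["mtx"],P["R"],P["t"]
def proj(X):
    c=np.atleast_2d(X)@R.T+t; p=c@K.T; return p[:,:2]/p[:,2:]
def ray(u,z):   # pixel -> world at height z
    C=-R.T@t; d=R.T@np.linalg.solve(K,[u[0],u[1],1]); return C+d*(z-C[2])/d[2]
c1=lambda u,v:((u+.5)/4.7+264.5,(v+.5)/4.7+154.5)
c2=lambda u,v:((u+.5)/7+169.5,(v+.5)/7+189.5)
E
python3 - <<'E'
from h import *
d=np.load("top0.npy")
print("cam",-R.T@t)
w=lambda p,z:ray(p,z).round(1)
a,b=w(c1(436,432),27),w(c1(533,424),27); print("shoes",a,b,np.linalg.norm(a-b),"carrier",(a+b)/2,"heading",np.degrees(np.arctan2(*(a-b)[[1,0]])))
print("knob",w(c1(344,303),44))
for n,p,q,z in(("thick",(115,128),(150,447),68),("thin",(394,90),(433,404),59.6)):
    a,b=w(c2(*p),z),w(c2(*q),z);print(n,(a+b)/2,np.linalg.norm(a-b),np.degrees(np.arctan2(*(a-b)[[1,0]])))
print("jar",w(c1(596,37),97),"dish",w(c1(722,148),20))
# track fit: wall tops (z 23), wall assumed centred 37 mm from the middle line
L1=[((0-s*37),c1(*p)) for s,p in((1,(678,475)),(1,(560,483)),(1,(320,505)),(-1,(655,352)),(-1,(560,358)),(-1,(400,372)))]
L2=[((s),c1(*p)) for s,p in((282,(58,80)),(282,(65,200)),(282,(75,310)),(208,(177,65)),(208,(182,150)),(208,(190,240)))]
ar=[(rr,c1(*p)) for rr,p in((147,(120,405)),(147,(165,455)),(147,(225,490)),(73,(205,300)),(73,(228,340)),(73,(265,370)))]
def loc(v,p): # world->track
    c,s=np.cos(v[2]),np.sin(v[2]);q=ray(p,23)[:2]-v[:2];return np.array([c*q[0]+s*q[1],-s*q[0]+c*q[1]])
def f(v):
    r=[loc(v,p)[0]-x for x,p in L1]+[loc(v,p)[1]-y for y,p in L2]+[np.hypot(*(loc(v,p)-[110,135]))-rr for rr,p in ar]
    r.append((loc(v,c1(670.5,412.5))[1]+88)*.5); return r
a=least_squares(f,[500,-100,0]);v=a.x;print("track",v[:2],np.degrees(v[2]),"res",np.round(a.fun,1))
c,s=np.cos(v[2]),np.sin(v[2]);M=np.array([[c,-s],[s,c]])
np.save("track.npy",v)
W=lambda x,y:M@[x,y]+v[:2]
print("rear",W(0,-88),"home",W(180,245),"knob0",W(75,115),"bend",W(110-110*.7071,135+110*.7071))
for n,z,p in(("shoeF",27,(436,432)),("shoeR",27,(533,424)),("knob",44,(344,303))):
    q=ray(c1(*p),z)[:2]-v[:2];print(n,M.T@q)
# overlay
im=cv2.imread("pics/top0.png");big=cv2.resize(im[155:280,265:425],None,fx=4.7,fy=4.7,interpolation=cv2.INTER_CUBIC)
def pl(pts,col):
    X=np.array([[*W(x,y),z] for x,y,z in pts]);u=proj(X);u=((u-[264.5,154.5])*4.7-.5).astype(int);cv2.polylines(big,[u],False,col,1)
th=np.linspace(np.pi,np.pi/2,20)
for o in(-35,35):
    rr=110-o
    pl([(o,-88,23)]+[(110+rr*np.cos(q),135+rr*np.sin(q),23) for q in th]+[(242,245-o,23)],(0,255,0))
pl([(-35,242-242+0,5),(35,0,5)],(0,0,255))
pl([(242,210,23),(242,280,23)],(0,0,255))
cv2.imwrite("pics/ov.png",big)
E
```

```text
cam [ 477.28278988   17.69726907 1104.61484663]
shoes [ 488.9 -124.8   27. ] [ 495.2 -185.4   27. ] 60.926595178132196 carrier [ 492.05 -155.1    27.  ] heading 95.93517123095182
knob [566.4 -64.9  44. ]
thick [522.15 352.65  68.  ] 128.0219512427459 9.94057303311301
thin [541.45 244.5   59.6 ] 128.0392517941276 9.984649846814404
jar [ 725.6 -209.5   97. ] dish [ 674.2 -308.1   20. ]
track [ 496.28523423 -189.52895236] 6.036890681894799 res [-2.6 -1.4 -2.3  0.9  2.   1.5  1.6  2.5  1.  -0.4  0.6  0.  -0.4  1.4
  2.4 -4.3 -3.9 -1.7  2.1]
rear [ 505.54008672 -277.04093843] home [649.52067324  73.04275257] knob0 [558.77490377 -67.27903947] bend [505.94764232  25.46047945]
shoeF [-0.51350054 65.12283528]
shoeR [-0.59804126  4.20904425]
knob [ 82.84400569 116.57013666]
```

View pics/ov.png

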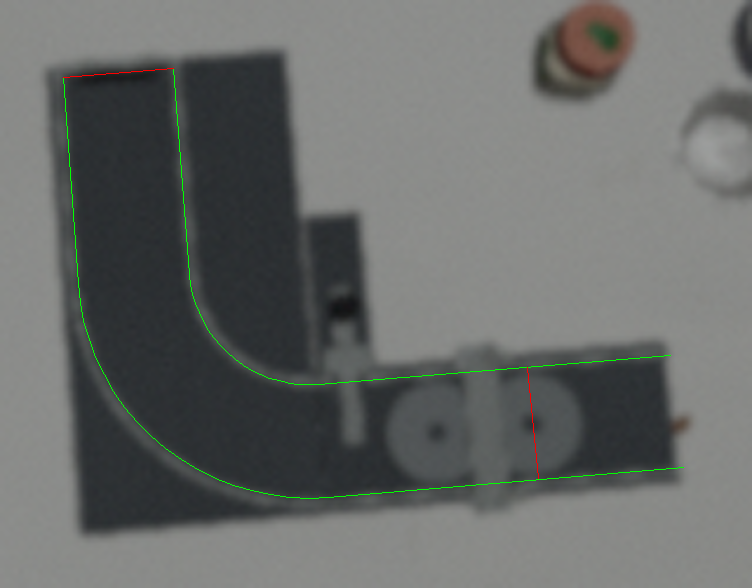

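The overlay matches the rail within about 2 mm. The cross-checks also hold: shoe spacing 60.9 mm, pin spacing 109.9 mm, and the knob at a joint value of about 8 mm. Next I'll check IK for every pose and then pick and place.

```bash
cat >> h.py <<'E'
v=np.load("track.npy") if __import__("os").path.exists("track.npy") else None
def Rz(deg):
    c,s=np.cos(np.radians(deg)),np.sin(np.radians(deg));return np.array([[c,s,0],[s,-c,0],[0,0,-1.]])
Y=np.degrees(v[2])
def W(x,y,z=None):
    c,s=np.cos(v[2]),np.sin(v[2]);p=[c*x-s*y+v[0],s*x+c*y+v[1]];return p if z is None else p+[z]
def rail(s):  # s = arc position along middle line (s=y on leg 1) -> point, heading deg (track)
    if s<135:return np.array([0,s]),90.
    a=(s-135)/110
    if a<np.pi/2:return np.array([110-110*np.cos(a),135+110*np.sin(a)]),90-np.degrees(a)
    return np.array([110+s-135-110*np.pi/2,245.]),0.
def pusher(s,d,z): # rear shoe centre at s, pusher d behind along tangent
    p,h=rail(s);q=p-d*np.array([np.cos(np.radians(h)),np.sin(np.radians(h))]);return W(q[0],q[1],z),h+Y
E
python3 - <<'E'
from h import *
def t(n,p,deg):
    for o in(0,180,-180):
        q=ctrl.solve_ik(p,Rz(deg+o)); print(n,o,None if q is None else np.round(q,2))
t("pick",[522,352.6,74],9.94);t("place",[492,-155,71],5.94)
t("knob",W(45,116.5,53),Y);t("knobend",W(107,116.5,53),Y)
SE=135+110*np.pi/2+40
for s in(-10,135,220,SE):
    p,h=pusher(s,45,35);t(f"push{s:.0f} {np.round(p)}",p,h);t("   perp",p,h+90)
E
```

```text
pick 0 [ 0.46  0.51  1.54 -0.    1.09  1.85]
pick 180 [ 0.46  0.51  1.54 -0.    1.09 -1.29]
pick -180 [ 0.46  0.51  1.54 -0.    1.09 -1.29]
place 0 [-0.47  0.32  1.83 -0.    0.99  0.99]
place 180 [-0.47  0.32  1.83 -0.    0.99 -2.15]
place -180 [-0.47  0.32  1.83 -0.    0.99 -2.15]
knob 0 [-0.29  0.38  1.8  -0.    0.97  1.17]
knob 180 [-0.29  0.38  1.8  -0.    0.97 -1.97]
knob -180 [-0.29  0.38  1.8  -0.    0.97 -1.97]
knobend 0 [-0.25  0.48  1.64 -0.    1.02  1.21]
knobend 180 [-0.25  0.48  1.64 -0.    1.02 -1.93]
knobend -180 [-0.25  0.48  1.64 -0.    1.02 -1.93]
push-10 [ 502. -244.   35.] 0 [-0.61  0.45  1.74 -0.    0.95 -0.71]
push-10 [ 502. -244.   35.] 180 [-0.61  0.45  1.74 -0.    0.95  2.43]
push-10 [ 502. -244.   35.] -180 [-0.61  0.45  1.74 -0.    0.95  2.43]
   perp 0 [-0.61  0.45  1.74 -0.    0.95 -2.28]
   perp 180 [-0.61  0.45  1.74 -0.    0.95  0.86]
   perp -180 [-0.61  0.45  1.74 -0.    0.95  0.86]
push135 [ 487. -100.   35.] 0 [-0.38  0.35  1.89 -0.    0.9  -0.48]
push135 [ 487. -100.   35.] 180 [-0.38  0.35  1.89 -0.    0.9   2.66]
push135 [ 487. -100.   35.] -180 [-0.38  0.35  1.89 -0.    0.9   2.66]
   perp 0 [-0.38  0.35  1.89 -0.    0.9  -2.05]
   perp 180 [-0.38  0.35  1.89 -0.    0.9   1.09]
   perp -180 [-0.38  0.35  1.89 -0.    0.9   1.09]
push220 [477. -11.  35.] 0 [-0.2   0.32  1.94 -0.    0.89  0.46]
push220 [477. -11.  35.] 180 [-0.2   0.32  1.94 -0.    0.89 -2.68]
push220 [477. -11.  35.] -180 [-0.2   0.32  1.94 -0.    0.89 -2.68]
   perp 0 [-0.2   0.32  1.94 -0.    0.89 -1.11]
   perp 180 [-0.2   0.32  1.94 -0.    0.89  2.03]
   perp -180 [-0.2   0.32  1.94 -0.    0.89  2.03]
push348 [575.  65.  35.] 0 [-0.04  0.49  1.68 -0.    0.97  1.43]
push348 [575.  65.  35.] 180 [-0.04  0.49  1.68 -0.    0.97 -1.71]
push348 [575.  65.  35.] -180 [-0.04  0.49  1.68 -0.    0.97 -1.71]
   perp 0 [-0.04  0.49  1.68 -0.    0.97 -0.14]
   perp 180 None
   perp -180 None
```

```bash
python3 - <<'E'
from h import *
st=lambda n:(lambda s:print(n,round(s["t"],2),np.round(s["eef_pos"],1),round(s["grip_width"],1),round(s["grasp_force"],1),np.round(s["force"],1)))(sensors.read_state())
ctrl.gripper_to(75,50)
ctrl.move_ptp([522,352.6,180],Rz(9.94)); st("above")
ctrl.move_l([522,352.6,74],vel=120,threshold=15); st("down")
ctrl.gripper_to(30,50); st("grip")
ctrl.move_l([522,352.6,180],vel=120); st("lift")
ctrl.move_ptp([492,-155,160],Rz(5.94)); st("over")
for n in("top","side"):
    im,d=optics.grab_frame(n); cv2.imwrite(f"pics/{n}1.png",im[:,:,::-1])
t=cv2.imread("pics/top1.png")[180:290,300:430];s=cv2.imread("pics/side1.png")[150:290,230:400]
a=cv2.resize(t,(520,440),interpolation=3);b=cv2.resize(s,(534,440),interpolation=3)
cv2.imwrite("pics/m1.png",cv2.resize(np.hstack([a,b]),(800,334)))
E
```

```text
above 3.56 [522.6 351.9 180.1] 75.0 0.0 [-0.2  0.8  0.4]
down 4.59 [522.8 353.   75. ] 75.1 0.0 [0.6 0.3 1.1]
grip 5.02 [522.6 352.9  75.1] 36.3 49.7 [-1.3  0.5  4.7]
lift 6.05 [521.2 352.2 178.7] 36.9 50.0 [-0.3  0.6 -0.9]
over 7.9 [ 492.4 -154.3  160.1] 37.0 50.0 [ 1.1 -0.3 -0.8]
```

View pics/m1.png

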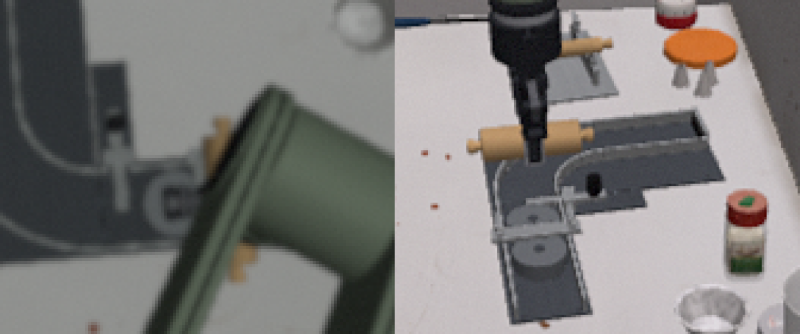

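The pin is held level and gripped at its middle (side view: pin ends at 470 and 592, fingers at about 533), above the carrier. Now I'll lower it.

```bash
python3 - <<'E'
from h import *
st=lambda n:(lambda s:print(n,round(s["t"],2),np.round(s["eef_pos"],1),round(s["grip_width"],1),round(s["grasp_force"],1),np.round(s["force"],1)))(sensors.read_state())
ctrl.move_l([492,-155,85],vel=100); st("near")
print(ctrl.move_l([492,-155,71],vel=25,threshold=5)); st("down")
ctrl.gripper_to(62); ctrl.hold(.3); st("open")
ctrl.move_l([492,-155,170],vel=100)
ctrl.move_ptp(W(45,116.5,150),Rz(Y)); ctrl.gripper_to(0,30); st("away")
for n in("top","side"):
    im,d=optics.grab_frame(n); cv2.imwrite(f"pics/{n}2.png",im[:,:,::-1])
t=cv2.imread("pics/top2.png")[180:290,300:430];s=cv2.imread("pics/side2.png")[180:290,240:370]
cv2.imwrite("pics/m2.png",np.hstack([cv2.resize(i,(400,338),interpolation=3) for i in(t,s)]))
E
```

```text
near 8.9 [ 492.6 -155.3   85.6] 36.8 50.0 [-0.6 -0.8 -0.1]
True
down 9.46 [ 491.7 -154.9   71.2] 36.6 50.5 [-1.  -0.1  5. ]
open 10.12 [ 490.8 -154.4   70.3] 62.5 0.0 [-0.1 -0.2 -0.7]
away 12.35 [528.8 -69.2 150.1] -0.0 0.0 [ 0.7 -1.1 -0.5]
```

View pics/m2.png

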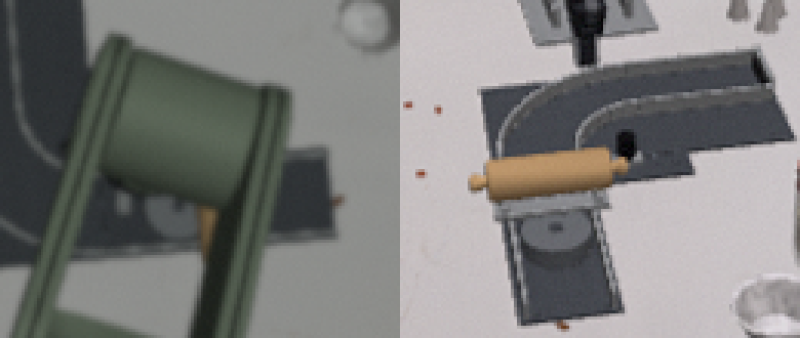

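The pin lies level in both saddles, centred over the bar (side view: pin from 470 to 628). Next I'll push the knob.

```bash
python3 - <<'E'
from h import *
st=lambda n:(lambda s:print(n,round(s["t"],2),np.round(s["eef_pos"],1),np.round(s["force"],1)))(sensors.read_state())
ctrl.move_l(W(45,116.5,54),vel=100,threshold=8); st("down")
print(ctrl.move_l(W(112,116.5,54),vel=40,threshold=12)); st("pushed")
p=np.array(sensors.read_state()["eef_pos"]);c,s=np.cos(v[2]),np.sin(v[2]);print("track",np.array([[c,s],[-s,c]])@(p[:2]-v[:2]))
b=W(80,116.5,54);ctrl.move_l(b,vel=100);ctrl.move_l(W(80,116.5,170),vel=150)
ctrl.move_ptp(W(0,-68,170),Rz(90+Y)); st("behind")
for n in("top","side"):
    im,d=optics.grab_frame(n); cv2.imwrite(f"pics/{n}3.png",im[:,:,::-1])
t=cv2.imread("pics/top3.png")[180:290,300:430];s=cv2.imread("pics/side3.png")[180:290,240:370]
cv2.imwrite("pics/m3.png",np.hstack([cv2.resize(i,(400,338),interpolation=3) for i in(t,s)]))
E
```

```text
down 13.56 [529.5 -69.1  54.7] [-0.4  0.9 -0.2]
True
pushed 14.98 [588.8 -62.2  53. ] [ 0.2  0.1 -0.5]
track [105.34732793 116.85901317]
behind 17.98 [ 503.4 -256.8  169.6] [-0.7 -0.3  0.7]
```

View pics/m3.png

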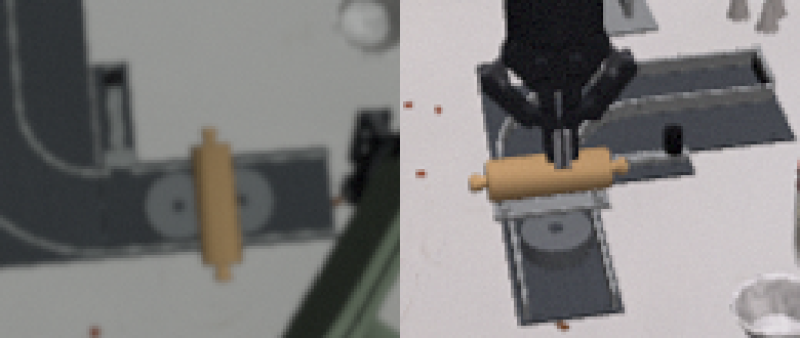

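The top view shows the stop bar withdrawn with the channel clear and the pin still seated. Now I'll push the carrier round the bend.

```bash
cat > push.py <<'E'
from h import *
st=lambda n:(lambda s:print(n,round(s["t"],2),np.round(s["eef_pos"],1),np.round(s["force"],1)))(sensors.read_state())
Z=37;d=43
def go(s,vel,thr=20):
    p,h=pusher(s,d,Z);r=ctrl.move_l(p,Rz(h),vel=vel,threshold=thr);st(f"s{s:.0f} {r}");return r
E
python3 - <<'E'
from push import *
ctrl.move_l(W(0,-68,Z),vel=120,threshold=8); st("down")
ok=not go(2,60) and not go(135,60)
if ok:
    for s in np.linspace(135,135+55*np.pi/2,6)[1:]:
        if go(s,50):break
for n in("top","side"):
    im,_=optics.grab_frame(n); cv2.imwrite(f"pics/{n}4.png",im[:,:,::-1])
t=cv2.imread("pics/top4.png")[160:280,265:405];s=cv2.imread("pics/side4.png")[150:270,240:380]
cv2.imwrite("pics/m4.png",np.hstack([cv2.resize(i,(400,343),interpolation=3) for i in(t,s)]))
E
```

```text
down 19.34 [ 504.2 -257.7   37.9] [-0.1  0.4  0. ]
s2 False 19.94 [ 500.7 -230.    37.1] [ 0.1 -0.5  0.5]
s135 False 22.31 [ 485.1 -100.8   37.1] [ -5.9 -12.7   1.9]
s152 False 22.82 [477.5 -82.3  37. ] [-5.5 -9.7  4.3]
s170 False 23.34 [472.7 -63.9  37. ] [-6.6 -8.4  6. ]
s187 False 23.86 [470.6 -45.3  36.9] [-7.8 -8.   6.8]
s204 False 24.38 [472.  -26.3  36.8] [-7.2 -6.3  6.1]
s221 False 24.89 [476.7  -7.5  36.5] [-4.4 -3.2  3.2]
```

View pics/m4.png

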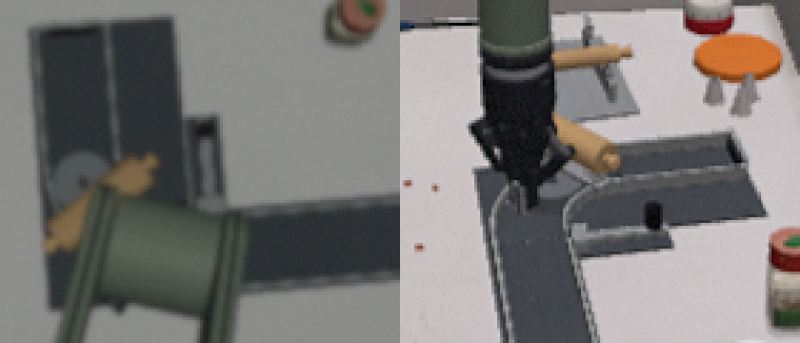

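The carrier is mid-bend with the pin across it (top view: front shoe at (80,180), pin from (48,245) to (155,160)). I'll carry on to the buffer.

```bash
python3 - <<'E'
from push import *
E=135+55*np.pi
ok=True
for s in np.linspace(135+55*np.pi/2,E,6)[1:]:
    if go(s,50):ok=False;break
if ok:
    go(E+32,40,15); go(E+50,20,12)
    p=np.array(sensors.read_state()["eef_pos"]);c,s=np.cos(v[2]),np.sin(v[2]);print("track",np.array([[c,s],[-s,c]])@(p[:2]-v[:2]), "expect x ~107")
E
```

```text
s239 False 25.51 [483.4   9.7  36.4] [-4.6 -2.8  3.5]
s256 False 26.02 [493.6  25.8  36.3] [-5.5 -0.4  0.9]
s273 False 26.54 [508.2  39.3  37.2] [-0.3 -0.1 -0.5]
s291 False 27.06 [521.8  51.3  37.2] [-0.3 -0.  -0.6]
s308 False 27.57 [537.4  61.1  37.1] [0.3 0.3 0.2]
s340 False 28.52 [569.5  64.5  37.2] [-0.9 -0.5 -0.8]
s358 True 29.07 [574.7  65.5  36.2] [ 0.6 -0.3  0.1]
track [104.82454944 245.35007711] expect x ~107
```

```bash
python3 - <<'E'
from push import *
ctrl.move_l(W(82,245,37),vel=80);ctrl.move_l(W(82,245,200),vel=150)
ctrl.move_ptp([400,-250,250],Rz(6+60));st("away")
for n in("top","side"):
    im,_=optics.grab_frame(n); cv2.imwrite(f"pics/{n}5.png",im[:,:,::-1])
t=cv2.imread("pics/top5.png")[155:275,265:385];s=cv2.imread("pics/side5.png")[150:270,250:370]
cv2.imwrite("pics/m5.png",np.hstack([cv2.resize(t,(480,480),interpolation=3),cv2.resize(s[:,20:100],(320,480),interpolation=3)]))
hx=W(180,245,69);print("home pin px in crop",(proj(np.array(hx))-[265,155])*4, (proj(np.array([W(210,245,27),W(150,245,27)]))-[265,155])*4)
E
```

```text
away 32.27 [ 400.1 -249.6  249.6] [-0.8 -0.1  0.2]
home pin px in crop [[102.40930065 132.05226979]] [[102.18004691 101.63453233]
 [108.12474583 181.54047412]]
```

View pics/m5.png

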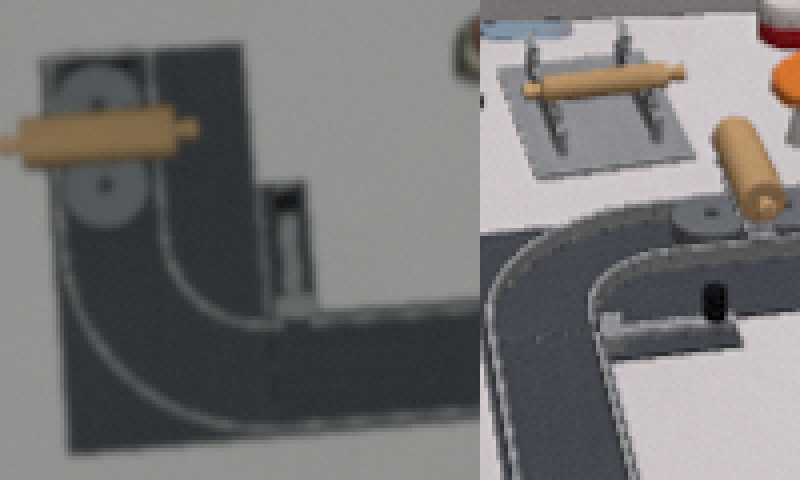

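The carrier stands near the buffer with the pin seated: shoes at (98,100) and (104,186), pin from (2,146) to (198,128). It reads about 2–3 mm short, and the 12 N stop could have been friction alone. I'll push once more, harder.

```bash
python3 - <<'E'
from push import *
ctrl.move_ptp(W(82,245,200),Rz(Y));ctrl.move_l(W(82,245,37),vel=150,threshold=8);st("down")
c,s=np.cos(v[2]),np.sin(v[2])
r=ctrl.move_l(W(116,245,37),vel=25,threshold=28);st(r)
p=np.array(sensors.read_state()["eef_pos"]);print("track",np.array([[c,s],[-s,c]])@(p[:2]-v[:2]))
ctrl.hold(.2);st("hold");p=np.array(sensors.read_state()["eef_pos"]);print("track",np.array([[c,s],[-s,c]])@(p[:2]-v[:2]))
ctrl.move_l(W(82,245,37),vel=60);ctrl.move_l(W(82,245,200),vel=150)
ctrl.move_ptp([400,-250,250],Rz(66));st("away")
im,_=optics.grab_frame("top"); cv2.imwrite("pics/top6.png",im[:,:,::-1])
a=cv2.imread("pics/top5.png");b=cv2.imread("pics/top6.png")
g=lambda i:cv2.cvtColor(i[165:215,262:318],6).astype(np.float32)
print("shift px",cv2.phaseCorrelate(g(a),g(b)))
cv2.imwrite("pics/m6.png",cv2.resize(b[155:225,255:335],None,fx=7,fy=7,interpolation=3))
E
```

```text
down 35.14 [553.1  62.6  38.1] [-0.1 -0.5  0.2]
True 36.39 [574.9  66.1  34.3] [ 0.4 -0.3 -0.5]
track [105.03574208 245.92784218]
hold 36.59 [574.5  66.1  34. ] [-0.8  0.1 -0.3]
track [104.67332784 245.99455664]
away 39.9 [ 400.1 -249.6  249.6] [ 0.6  1.  -0.3]
shift px ((0.05807457446951503, 0.007359384685120318), 0.9893340031305949)
```

View pics/m6.png

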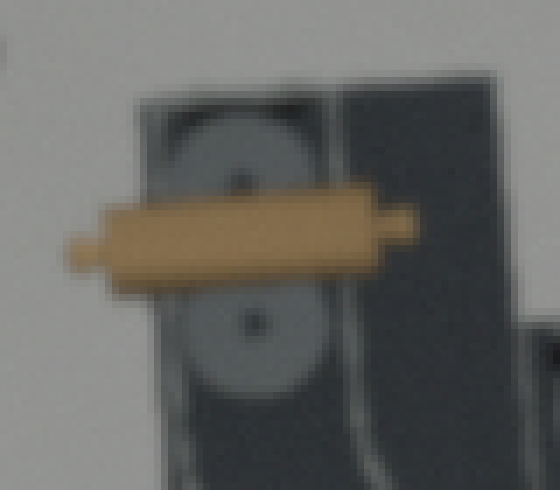

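A push to 28 N moved nothing (image shift 0.06 px), so the nose is home. The pin is square and centred in its saddles. The stop bar reached its end at about 52 mm.

```bash
python3 -c "
from plant import ctrl
print(ctrl.finish_job())"
```

```text
the job is handed in; nothing more can be done
None
```

The job is handed in; no verdict came back, but my last checks showed the thick pin centred in the carrier's saddles, the carrier home against the buffer, the stop bar fully out and the thin pin in its cradle; I never touched the jar or dish.

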